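# Lay the flacon case in the tipping rest, heavy end down

## Task

Pick up the dark wooden flacon case by its brass tab, lift it clear of the table and let it hang freely so that you see which end sinks: that is the heavy end, where the flacon is. Then lay the case on the floor of the white tipping tray, between its walls, with its heavy end towards the blue end, lowering it rather than dropping it, so that once you let go the tray stays dipped towards its blue end. Leave the pale wooden case where it lies.

Things in the scene. Friction and masses are not known exactly. Their poses are not given: they have to be found in the camera images.
- case: Dark wood case, brass trim, 160x36x32 mm, 0.3 kg, flat. Origin: centre of underside; x along length, z up. A heavy flacon hides at its +x or -x end, unseen. Handle: upright brass tab mid-top, 26 mm along x, 10 thick (y), 42 to 84 mm above underside; pinch its faces at 66 mm. It swings on a pin along y 38 mm up, so the lifted case tilts, heavy end down, to a stop at 0.35 rad (20 degrees).
- rest: Stand fixed to the table: dark foot 170x110 mm, two cheeks 62 mm tall. Origin: centre of underside; x points along the tray to its blue end. Carries the white tray on a pin along y, 50 mm above the origin. Tray 220x70 mm, inside 190x60 mm (15 mm spare at each end of the case, 12 at each side), floor 12 mm above the pin, side walls 12 mm high, end walls 16 mm.
- tray (a joint): Tilt of the tray about its pin, rad: 0 level, positive with the blue end down, stops at +0.2 and -0.2. Empty, it stays where it is put; a light push tips it, and a case laid in it tips it towards the case's heavy end.
- pale_case: Look-alike bystander: pale wooden case of the same size and shape with a black tab that does not swing. To be left alone. Origin: centre of its underside, x along its length.

How it is judged:
On the way:
1. the dark case is lifted clear of the table and hangs tilted by its own weight (height (world z) of case above 0.05 m and angle between case's own z axis and vertical above 0.15 rad and contact force between case and rest below 0.05 N), for 0.2 s.
At the end, for the whole second after the job is handed in: The dark case lies still, flat on the tray's floor (tilt under 0.27 rad), within 30 mm lengthwise and 18 mm sideways of its middle and 14 degrees of its line; its weight keeps the tray dipped over 0.12 rad to the blue end (heavy end down); the pale case is within 30 mm of its start (value of joint tray above 0.12 rad and x of case in the frame of rest between -0.03 and 0.03 m and y of case in the frame of rest between -0.018 and 0.018 m and z of case in the frame of rest between 0.05 and 0.075 m and angle between the y axis of case and the y axis of rest, either way round below 0.25 rad and angle between case's own z axis and vertical below 0.27 rad and linear speed of case below 0.02 m/s and distance of pale_case from where it was at the start of the episode below 0.03 m); the robot touches nothing.
It fails at once if the pale case is moved more than 30 mm (distance of pale_case from where it was at the start of the episode above 0.03 m).
It fails at once if the dark case is let go in the air, its underside more than 110 mm above the table (height (world z) of case above 0.11 m and contact force between case and anything else below 0.02 N).
It also fails if it takes over 43 s, if anything falls off the work surface, if the arm or the gripper's body presses on something with over 40 N, if the wrist force passes 120 N, or if a joint passes its speed limit or range.

## Robot

A 7-joint arm with a two-finger parallel gripper is mounted at the origin on the work surface. World frame = base frame: x ahead of the robot, y to its left, z up, the work surface at z = 0. Lengths are in m, angles in rad, forces in N, time in s.
With the tool pointing down it reaches from about 0.425 to 0.95 m from the base axis. Payload 16.7 kg.
Tool frame: the origin (TCP) lies on the centre line of the jaws, within the pads' length; the fingertips stand 8 mm ahead of it and the grasp point (between the pads) lies 11 mm behind it; z points along the fingers, y is the line along which they close (so a half turn about z gives the same grasp; the last joint's range is limited). The gripper opens to 94 mm and grips with 3 to 60 N. Pads are 16 mm wide; open, the fingers measure 119 mm over their backs; the gripper's body (75 mm by 177 mm) begins 78 mm behind the grasp point.
Start: joints at [1.159, 0.426, 0.074, 1.606, -0.034, 1.111, -0.067], TCP at [0.175, -0.652, 0.213] pointing down, gripper open.
Joint ranges: [-2.85, 2.85], [-0.5, 2.14], [-1.23, 1.37], [0.21, 2.46], [-1.02, 4.16], [0.16, 2.05], [-2.73, 2.73]. Speed limits (rad/s): [1.89, 1.89, 2.39, 2.39, 3.01, 3.01, 3.01].

## Interface

Orientations are given as a unit quaternion [x, y, z, w].
In Python, from workcell import ctrl, viewer gives the robot as it stands.
- The arm moves only by the shell command python3 -m crank 'ROWS' [FORCE]. ROWS is JSON, a list that holds one entry, the list of rows, each a list of 7 numbers: the shift along the world's x, y, z in m, then the turn, a rotation vector about the world's x, y, z in degrees, then the closure, from -1 (fully open) to 1 (shut). A call has 1 to 8 rows; each row is the pose to reach, as a shift and turn from the pose commanded when the call began; what a row does not reach only later rows make up. A row lasts 1/10 s, in which the tool goes at most 50 mm and 8.59 degrees, less where a joint would pass 70% of its speed; a pose out of reach is approached as far as the arm can. A call with a gripper value outside its range is refused whole. The fingers move at their own pace and stop on an object; FORCE is the grip in N (left out, the last holds). Time passes only in rows, so rows that repeat a pose let the fingers close. It gives the time, the measured TCP pose, the force, the opening and the grip force at its end, in the units of the state.
- ctrl.get_obs(): the state, without advancing time (a new reading comes with each control period).
- viewer.get_image(name): name is "side" or "top" or "wrist"; returns the picture (480x640x3 uint8, red, green, blue); there is no depth.
- viewer.camera_params(name): a dict with "fx", "fy", "cx", "cy" (pixels), "xyz" and "orientation" of the camera in the world. Camera axes: x right, y down, z forward; pixel columns grow to the right and rows downward; lengths in m; the calibration is good to about 2 mm. A picture is of the moment at which its call begins: read the wrist's pose just before it. camera_params takes no time and is no camera call; for the wrist camera it gives the pose at the moment of the call.
- ctrl.close_job(): hands the job in; it is judged then, once.
The state is a dict: "clock": time; "joint_pos": joint angles; "qvel": joint speeds; "joint_torque": joint torques, N m; "ee_pos": TCP position; "ee_rot": TCP orientation; "force": force on the tool from outside, world axes, zero at the start; "torque": the same for the moment, N m; "opening": finger opening in m; "grasp_force": force on a finger pad.
Only numpy, scipy, OpenCV 4.12 (cv2) and the standard library are available. Lean on these libraries where they do the work, as an engineer would, in place of code of your own. Each camera call takes 0.05 s, during which the arm holds its last target. There are 200 camera calls.

## Working session

There is one attempt and no reset: what is moved stays moved. The work goes in short steps, Python scripts to look and compute and a shell command to move; the robot and the scene stay as the last step left them, time stands still between calls to the robot, and variables do not carry over. Pictures are saved under pics/ and viewed, at most 10 in all, crops included, and the job is handed in when it is done.

```bash
mkdir -p pics; ls; python3 - <<'E'
from workcell import ctrl, viewer
import cv2,json
for n in ["side","top"]:
    im=viewer.get_image(n); cv2.imwrite(f"pics/{n}0.png",im[:,:,::-1]); print(n,viewer.camera_params(n))
print(ctrl.get_obs())
E
```

```text
pics
side {'fx': 564.0112476146119, 'fy': 564.0112476146119, 'cx': 311.8674363647639, 'cy': 241.06323465366793, 'xyz': array([0.20437173, 0.75436383, 0.60698683]), 'orientation': array([-0.16331787,  0.85785957, -0.47836943,  0.09255771])}
top {'fx': 595.2006678686029, 'fy': 595.2006678686029, 'cx': 317.3273201782752, 'cy': 224.59929645522675, 'xyz': array([ 0.3890344 , -0.05880357,  1.17410809]), 'orientation': array([-0.70072172,  0.71161547, -0.0340766 ,  0.03783221])}
{'clock': 0.1, 'joint_pos': array([ 1.15950533,  0.42666755,  0.07385353,  1.60654519, -0.0340662 ,
        1.11081935, -0.06705893]), 'qvel': array([-6.80458476e-05, -1.53157969e-03, -1.04332348e-03, -3.08989535e-03,
        1.41577227e-03, -5.25306615e-04,  2.37447232e-04]), 'joint_torque': array([ 1.03919813e-02, -9.37446856e+01,  3.67791228e+00, -4.55033648e+01,
       -4.84652119e-02,  1.68558274e-02,  1.36666577e-04]), 'ee_pos': array([ 0.17455672, -0.6516282 ,  0.21284598]), 'ee_rot': array([ 9.91443676e-01,  1.30533864e-01, -1.32754403e-04, -5.75204988e-04]), 'force': array([-0.09996618, -0.02894545,  0.05054528]), 'torque': array([0.00389251, 0.02887887, 0.01074341]), 'grasp_force': 0.0, 'opening': 0.09426355243831563}
```

View pics/top0.png

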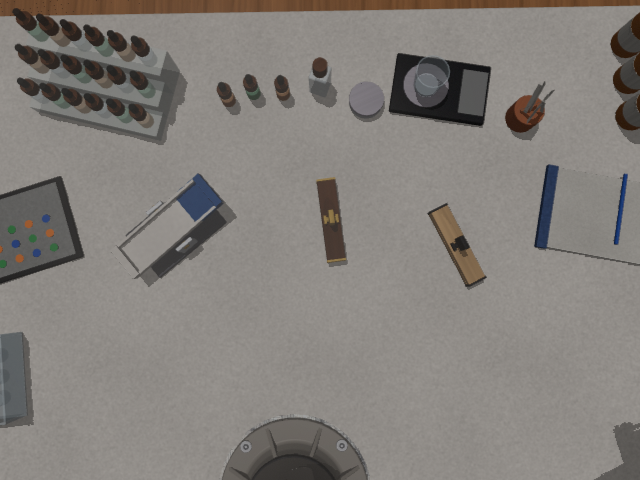

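View pics/side0.png

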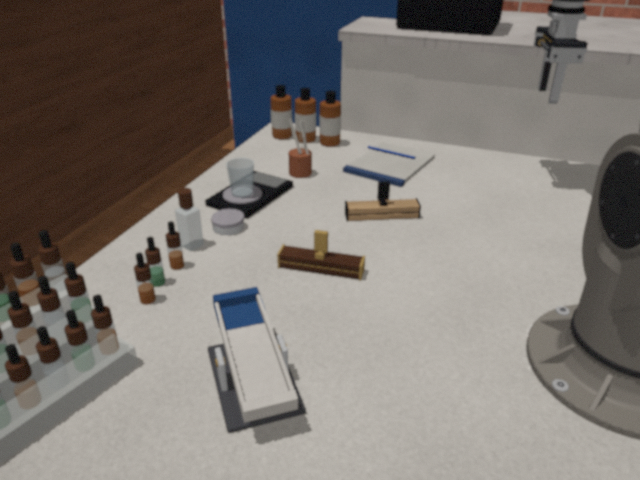

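The top view shows the dark case at about (331,220), the pale case at (457,245) and the tray, with its blue end at (200,195) and white end at (140,255). In the side view the blue end is at (238,305) and the brass tab at (321,245).

```bash
cat > h.py <<'E'
import numpy as np,cv2
from scipy.spatial.transform import Rotation as R
from workcell import ctrl,viewer
def ray(n,uv,p=None):
    p=p or viewer.camera_params(n)
    d=R.from_quat(p["orientation"]).apply([(uv[0]-p["cx"])/p["fx"],(uv[1]-p["cy"])/p["fy"],1]); return np.array(p["xyz"]),d
def plane(n,uv,z,p=None):
    o,d=ray(n,uv,p); return o+d*(z-o[2])/d[2]
def tri(a,ua,b,ub):
    o1,d1=ray(a,ua);o2,d2=ray(b,ub)
    s=np.linalg.lstsq(np.c_[d1,-d2],o2-o1,rcond=None)[0]
    q1,q2=o1+s[0]*d1,o2+s[1]*d2
    return (q1+q2)/2,np.linalg.norm(q1-q2)
E
python3 - <<'E'
from h import *
t=cv2.imread("pics/top0.png");s=cv2.imread("pics/side0.png")
hsv=cv2.cvtColor(t,cv2.COLOR_BGR2HSV)
roi=np.zeros(t.shape[:2],np.uint8);roi[165:275,305:355]=1
m=((cv2.cvtColor(t,cv2.COLOR_BGR2GRAY)<110)|(hsv[...,1]>90)).astype(np.uint8)*roi
c=max(cv2.findContours(m,0,2)[0],key=cv2.contourArea)
b=cv2.boxPoints(cv2.minAreaRect(c));P=np.array([plane("top",u,.032) for u in b]);print("case",b,P.round(4),P.mean(0),np.linalg.norm(np.diff(P,axis=0),axis=1))
# brass tab
m=((hsv[...,0]>15)&(hsv[...,0]<32)&(hsv[...,1]>110)&(hsv[...,2]>90)).astype(np.uint8)*roi
m[:190]=0;m[250:]=0
ys,xs=np.nonzero(m);print("tab",xs.mean(),ys.mean(),plane("top",(xs.mean(),ys.mean()),.06))
a=cv2.resize(t[160:290,105:245],(400,371),interpolation=2);bb=cv2.resize(s[275:435,195:315],(400,533),interpolation=2)
o=np.zeros((533,800,3),np.uint8);o[:371,:400]=a;o[:,400:]=bb;cv2.imwrite("pics/z.png",o)
E
```

```text
case [[315.51965 179.39737]
 [336.02185 176.66376]
 [347.6725  264.04367]
 [327.1703  266.77728]] [[ 0.5941 -0.0514  0.032 ]
 [ 0.5988 -0.0914  0.032 ]
 [ 0.4288 -0.1106  0.032 ]
 [ 0.4242 -0.0712  0.032 ]] [ 0.51146938 -0.08115581  0.032     ] [0.04022196 0.1710386  0.03961877]
tab 330.7118644067797 217.10169491525423 [ 0.51661664 -0.07916555  0.06      ]
```

View pics/z.png

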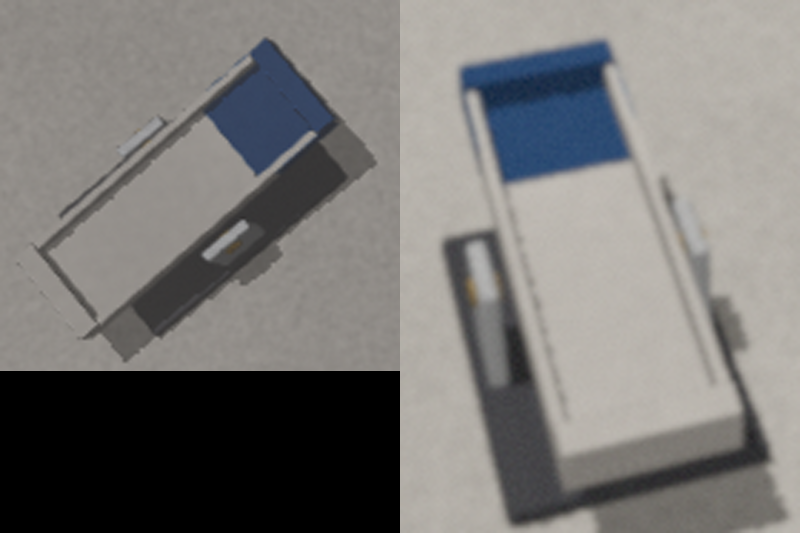

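```bash
python3 - <<'E'
from h import *
T=[(198.5,173.3),(222.3,202.7),(112.5,250.5),(134,278)]
S=[(213.6,295.4),(257.1,287.9),(243,413),(297.6,396.5)]
Q=[]
for a,b in zip(T,S):
    q,e=tri("top",a,"side",b);Q.append(q);print(q.round(4),round(e,4))
Q=np.array(Q);b=(Q[0]+Q[1])/2;w=(Q[2]+Q[3])/2;d=b-w
print("len",np.linalg.norm(d),"w",np.linalg.norm(Q[0]-Q[1]),np.linalg.norm(Q[2]-Q[3]),"ctr",(b+w)/2,"yaw",np.degrees(np.arctan2(d[1],d[0])),"tilt",np.arctan2(-d[2],np.hypot(*d[:2])))
# foot corners (z~0.008?) & cheek tops z=.062 from top
f=lambda x,y:(105+x/2.857,160+y/2.857)
g=lambda x,y:(195+(x-400)/3.333,275+y/3.333)
print("cheeks",plane("top",f(142,135),.062),plane("top",f(227,240),.062))
print("foot", [plane("side",g(*p),.006).round(4) for p in [(445,240),(512,520),(766,460)]],[plane("top",f(*p),.006).round(4) for p in [(345,178),(157,335)]])
E
```

```text
[0.6007 0.1664 0.0817] 0.0012
[0.5464 0.1227 0.0804] 0.0043
[0.4625 0.3341 0.055 ] 0.0047
[0.4087 0.29   0.0615] 0.0017
len 0.21820823091332855 w 0.06967982385101353 0.06986997183423822 ctr [0.5045874  0.22830592 0.06965531] yaw -50.532260176227076 tilt -0.10466847490787091
cheeks [0.54034248 0.25258796 0.062     ] [0.46997404 0.19585076 0.062     ]
foot [array([0.5989, 0.2003, 0.006 ]), array([0.4916, 0.3312, 0.006 ]), array([0.4098, 0.2666, 0.006 ])] [array([0.5157, 0.1273, 0.006 ]), array([0.4095, 0.2562, 0.006 ])]
```

```bash
python3 -m crank '[[[0.17,0.286,0,0,0,-8.6,-1],[0.17,0.286,0,0,0,-8.6,-1],[0.337,0.572,0,0,0,-8.6,-1],[0.337,0.572,0,0,0,-8.6,-1],[0.337,0.572,0,0,0,-8.6,-1],[0.337,0.572,0,0,0,-8.6,-1],[0.337,0.572,0,0,0,-8.6,-1],[0.337,0.572,0,0,0,-8.6,-1]]]' 30
```

```text
clock: 0.9
ee_pos: [0.3784, -0.3055, 0.2135]
ee_rot: [0.998, 0.056, -0.0, 0.0]
force: [1.6, -1.4, -0.3]
opening: 0.0939
grasp_force: 0.0
```

```bash
python3 -m crank '[[[0.128,0.217,0,0,0,0,-1],[0.128,0.217,0,0,0,0,-1],[0.128,0.217,0,0,0,0,-1],[0.128,0.217,0,0,0,0,-1],[0.128,0.217,0,0,0,0,-1],[0.128,0.217,0,0,0,0,-1],[0.128,0.217,0,0,0,0,-1],[0.128,0.217,0,0,0,0,-1]]]'
python3 - <<'E'
from h import *
o=ctrl.get_obs();p=viewer.camera_params("wrist");im=viewer.get_image("wrist")
cv2.imwrite("pics/w1.png",im[:,:,::-1]);np.save("w1.npy",p,allow_pickle=True)
print(o["ee_pos"],o["ee_rot"],o["joint_pos"].round(2),p)
E
```

```text
clock: 1.7
ee_pos: [0.5053, -0.0914, 0.2132]
ee_rot: [0.998, 0.055, -0.0, 0.0]
force: [0.4, -0.6, 0.1]
opening: 0.0939
grasp_force: 0.0
[ 0.50528922 -0.09139592  0.21318336] [ 9.98470253e-01  5.52901650e-02 -3.77429635e-04  9.24857967e-05] [ 0.33  0.18 -0.31  1.95  0.06  1.02 -1.47] {'fx': 391.7752687384185, 'fy': 391.7752687384185, 'cx': 317.49225048370215, 'cy': 240.340879760631, 'xyz': array([ 0.57408951, -0.08402391,  0.38487881]), 'orientation': array([ 0.73945247, -0.6618848 , -0.08146984,  0.09209351])}
```

View pics/w1.png

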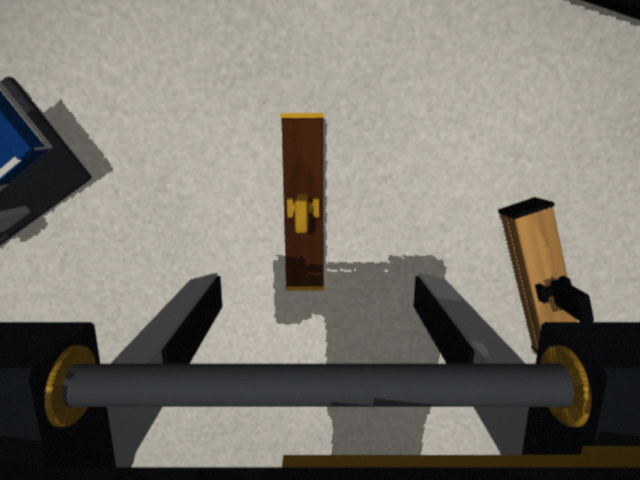

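The wrist view shows the dark case top with ends at (302.5,116) and (305.5,289) and the tab around (302,210), clear of both fingers.

```bash
python3 - <<'E'
from h import *
p=np.load("w1.npy",allow_pickle=True).item()
q=lambda u,z:plane("wrist",u,z,p)
a=(q((282,115),.032)+q((323,115),.032))/2;b=(q((287,290),.032)+q((324,289),.032))/2
d=a-b;print(a,b,(a+b)/2,np.linalg.norm(d),np.degrees(np.arctan2(d[1],d[0])))
print("hinge",q((303,208),.038),"tabtop",q((302,196),.084),q((302,232),.084))
E
```

```text
[ 0.59488096 -0.06925236  0.032     ] [ 0.43630025 -0.08827851  0.032     ] [ 0.5155906  -0.07876544  0.032     ] 0.15971799710218068 6.841512452764381
hinge [ 0.51560148 -0.07798482  0.038     ] tabtop [ 0.5325585  -0.07707242  0.084     ] [ 0.50427205 -0.07994251  0.084     ]
```

```bash
python3 -m crank '[[[0.01,0.013,-0.04,0,0,0.5,-1],[0.01,0.013,-0.08,0,0,0.5,-1],[0.01,0.013,-0.11,0,0,0.5,-1],[0.01,0.013,-0.135,0,0,0.5,-1],[0.01,0.013,-0.15,0,0,0.5,-1],[0.01,0.013,-0.158,0,0,0.5,-1],[0.01,0.013,-0.158,0,0,0.5,-1],[0.01,0.013,-0.158,0,0,0.5,-1]]]'
```

```text
clock: 2.55
ee_pos: [0.5161, -0.078, 0.0561]
ee_rot: [0.998, 0.06, 0.0, 0.0]
force: [1.0, -0.5, 1.1]
opening: 0.0939
grasp_force: 0.0
```

```bash
python3 -m crank '[[[0,0,0,0,0,0,1],[0,0,0,0,0,0,1],[0,0,0,0,0,0,1],[0,0,0,0,0,0,1],[0,0,0,0,0,0,1],[0,0,0,0,0,0,1],[0,0,0,0,0,0,1],[0,0,0,0,0,0,1]]]' 35
```

```text
clock: 3.35
ee_pos: [0.5159, -0.0774, 0.0554]
ee_rot: [0.998, 0.06, -0.0, -0.0]
force: [0.8, -0.7, 0.3]
opening: 0.0334
grasp_force: 0.0
```

```bash
python3 -m crank '[[[0,0,0,0,0,0,1],[0,0,0,0,0,0,1],[0,0,0,0,0,0,1],[0,0,0,0,0,0,1],[0,0,0,0,0,0,1],[0,0,0,0,0,0,1]]]' 35
```

```text
clock: 3.95
ee_pos: [0.5159, -0.0774, 0.0554]
ee_rot: [0.998, 0.06, -0.0, -0.0]
force: [0.8, 1.6, -1.8]
opening: 0.0097
grasp_force: 35.0
```

```bash
python3 -m crank '[[[0,0,0.02,0,0,0,1],[0,0,0.04,0,0,0,1],[0,0,0.06,0,0,0,1],[0,0,0.08,0,0,0,1],[0,0,0.1,0,0,0,1],[0,0,0.1,0,0,0,1],[0,0,0.1,0,0,0,1],[0,0,0.1,0,0,0,1]]]'
python3 - <<'E'
from h import *
im=viewer.get_image("side");w=viewer.get_image("wrist")
o=np.hstack([cv2.resize(im[130:370,220:460],(400,400)),cv2.resize(w[60:380,120:440],(400,400))])
cv2.imwrite("pics/l1.png",o[:,:,::-1]);print(ctrl.get_obs()["force"])
E
```

```text
clock: 4.75
ee_pos: [0.5152, -0.0774, 0.1543]
ee_rot: [0.998, 0.06, -0.001, -0.0]
force: [0.8, -0.4, -2.7]
opening: 0.0101
grasp_force: 35.0
[ 0.09575732 -0.60164062 -2.79006283]
```

View pics/l1.png

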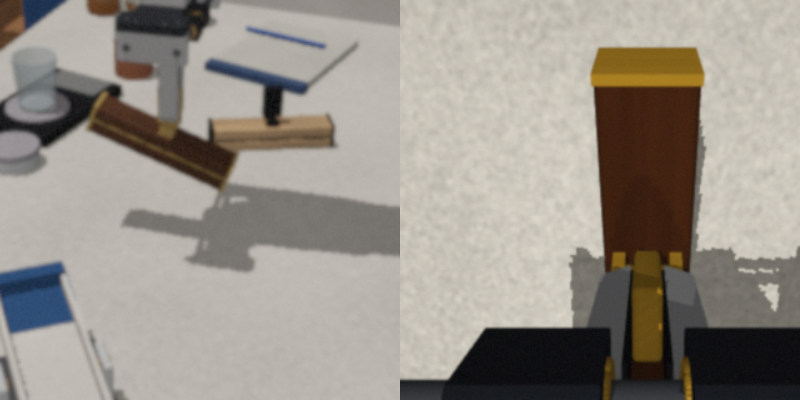

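The near end (towards the robot, right in the side picture at about (225,180)) hangs low and the far end (95,110) is up. So the heavy end points to yaw 187° and the case needs a turn of +122.5°.

```bash
python3 -m crank '[[[0,0,0.04,0,0,8,1],[-0.004,0.03,0.066,0,0,16,1],[-0.004,0.07,0.066,0,0,24,1],[-0.004,0.11,0.066,0,0,32,1],[-0.004,0.15,0.066,0,0,40,1],[-0.004,0.18,0.066,0,0,48,1],[-0.004,0.21,0.066,0,0,56,1],[-0.004,0.23,0.066,0,0,64,1]]]'
```

```text
clock: 5.65
ee_pos: [0.5113, 0.1549, 0.2208]
ee_rot: [0.812, 0.583, -0.0, -0.001]
force: [-0.3, -0.5, -3.5]
opening: 0.0098
grasp_force: 35.0
```

```bash
python3 -m crank '[[[0,0.02,0,0,0,8,1],[0,0.04,0,0,0,16,1],[0,0.055,0,0,0,24,1],[0,0.067,0,0,0,32,1],[0,0.067,0,0,0,40,1],[0,0.067,0,0,0,48,1],[0,0.067,0,0,0,58.5,1],[0,0.067,0,0,0,58.5,1]]]'; python3 -c "
from workcell import ctrl;o=ctrl.get_obs();print(o['ee_rot'],o['joint_pos'])"
```

```text
clock: 6.45
ee_pos: [0.5116, 0.2194, 0.2206]
ee_rot: [0.425, 0.905, -0.0, -0.001]
force: [-1.1, 0.2, -3.1]
opening: 0.0099
grasp_force: 35.0
[ 4.24682837e-01  9.05341884e-01 -3.32901855e-04 -6.70666834e-04] [ 0.1512085   0.32563318 -0.81348563  1.82613214  0.26252538  1.10296923
 -0.0626137 ]
```

```bash
python3 - <<'E'
from h import *
p=viewer.camera_params("wrist");w=viewer.get_image("wrist");np.save("w2.npy",p,allow_pickle=True)
cv2.imwrite("pics/w2.png",w[:,:,::-1]);print(p["xyz"])
s=viewer.get_image("side");cv2.imwrite("pics/s2.png",cv2.resize(s[150:450,120:420],(600,600))[:,:,::-1])
E
```

```text
[0.46514634 0.27330154 0.39238442]
```

View pics/w2.png

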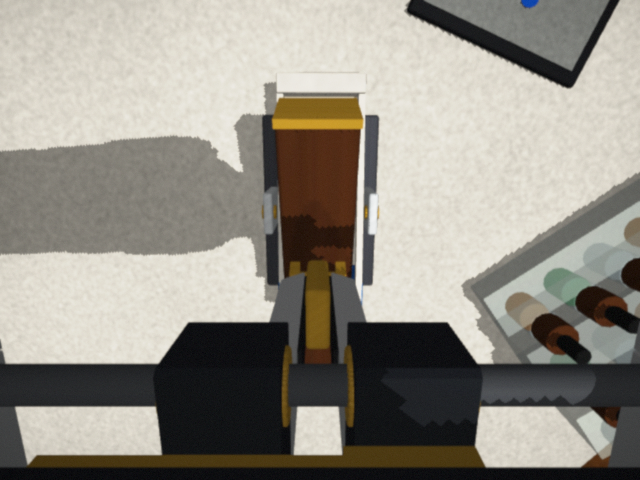

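View pics/s2.png

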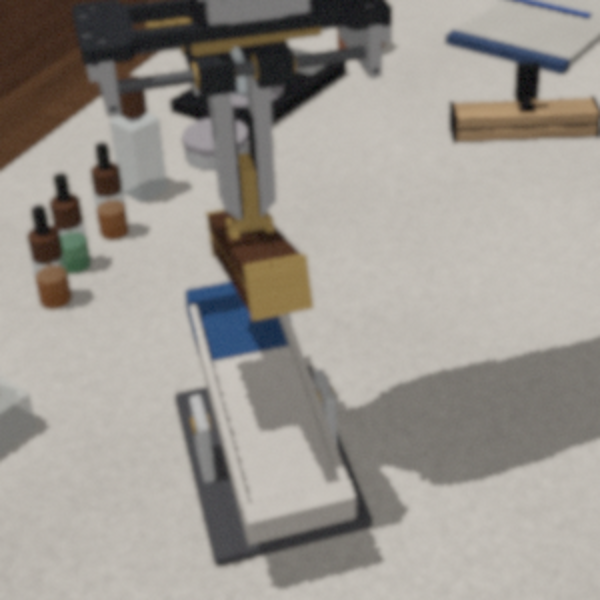

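The wrist view shows the cheeks at (270,213) and (372,212), the foot corners at (263,116), (378,116), (268,283) and (373,283), and the white end wall's top edge from (277,73) to (365,73). The side view shows the heavy end pointing to the blue end above the tray.

```bash
python3 - <<'E'
from h import *
p=np.load("w2.npy",allow_pickle=True).item()
q=lambda u,z:plane("wrist",u,z,p)
c=[q((270,213),.062),q((372,212),.062)];print("cheek",(c[0]+c[1])/2,np.linalg.norm(c[0]-c[1]))
for z in (.006,.01):
    f=[q(u,z) for u in [(263,116),(378,116),(268,283),(373,283)]]
    d=(f[2]+f[3]-f[0]-f[1])/2;print("foot",sum(f)/4,np.linalg.norm(d),np.linalg.norm(f[0]-f[1]),np.linalg.norm(f[2]-f[3]),np.degrees(np.arctan2(d[1],d[0])))
u=np.array([.637,-.771,0]);v=np.array([.771,.637,0])
print("end", [q(x,.064) for x in [(277,73),(365,73)]])
o=ctrl.get_obs();print(o["ee_pos"],[ ((o["ee_pos"]-m)@u,(o["ee_pos"]-m)@v) for m in (sum(c)/2,sum(f)/4)])
E
```

```text
cheek [0.50487536 0.2296808  0.062     ] 0.08715615466735657
foot [0.50567478 0.22864018 0.006     ] 0.1667972668080469 0.10829596640524264 0.10982977045793522 -50.144824988775994
foot [0.50525521 0.22910253 0.01      ] 0.16507051739741213 0.1071748449399875 0.10869277046364485 -50.14482498877596
end [array([0.40753638, 0.29265362, 0.064     ]), array([0.46033936, 0.33655174, 0.064     ])]
[0.51166748 0.21933495 0.22066977] [(np.float64(0.0123032290712475), np.float64(-0.0013535806406433923)), (np.float64(0.011615422844214763), np.float64(-0.0012780891805648984))]
```

```bash
python3 -m crank '[[[0,0.002,-0.02,0,0,0,1],[0,0.002,-0.045,0,0,0,1],[0,0.002,-0.06,0,0,0,1],[0,0.002,-0.067,0,0,0,1],[0,0.002,-0.074,0,0,0,1],[0,0.002,-0.081,0,0,0,1],[0,0.002,-0.088,0,0,0,1],[0,0.002,-0.092,0,0,0,1]]]'
```

```text
clock: 7.35
ee_pos: [0.5119, 0.2215, 0.1291]
ee_rot: [0.427, 0.904, -0.0, -0.0]
force: [-0.1, -0.5, -3.9]
opening: 0.0097
grasp_force: 35.0
```

```bash
python3 -m crank '[[[0,0,-0.003,0,0,0,1],[0,0,-0.006,0,0,0,1],[0,0,-0.009,0,0,0,1],[0,0,-0.011,0,0,0,1],[0,0,-0.011,0,0,0,1],[0,0,-0.011,0,0,0,1]]]'; python3 - <<'E'
from h import *
s=viewer.get_image("side");w=viewer.get_image("wrist")
o=np.hstack([cv2.resize(s[210:430,170:390],(400,400)),cv2.resize(w[60:340,180:460],(400,400))])
cv2.imwrite("pics/p1.png",o[:,:,::-1])
E
```

```text
clock: 7.95
ee_pos: [0.5119, 0.2215, 0.1185]
ee_rot: [0.427, 0.904, -0.0, 0.0]
force: [-0.0, -1.0, -2.6]
opening: 0.0095
grasp_force: 35.0
```

View pics/p1.png

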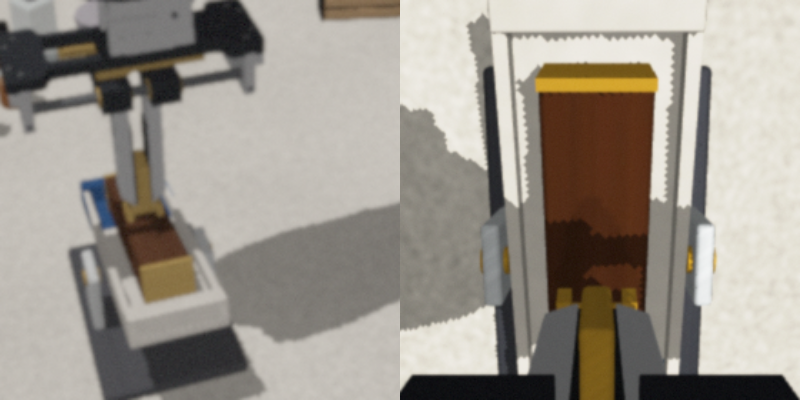

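The case sits centred between the walls and the tray is dipped to blue. The light end is still slightly raised, so I lower further until the weight is taken.

```bash
python3 -m crank '[[[0,0,-0.001,0,0,0,1],[0,0,-0.002,0,0,0,1],[0,0,-0.003,0,0,0,1],[0,0,-0.003,0,0,0,1],[0,0,-0.003,0,0,0,1]]]'
```

```text
clock: 8.55
ee_pos: [0.512, 0.2217, 0.1167]
ee_rot: [0.427, 0.904, -0.0, 0.0]
force: [-6.7, -3.6, 20.9]
opening: 0.0099
grasp_force: 35.0
```

```bash
python3 -m crank '[[[0,0,0.001,0,0,0,1],[0,0,0.001,0,0,0,1],[0,0,0.001,0,0,0,1],[0,0,0.001,0,0,0,0.5],[0,0,0.001,0,0,0,0.5],[0,0,0.001,0,0,0,0.5],[0,0,0.001,0,0,0,0.5],[0,0,0.001,0,0,0,0.5]]]' 10
```

```text
clock: 9.35
ee_pos: [0.5119, 0.2216, 0.1164]
ee_rot: [0.427, 0.904, -0.0, -0.0]
force: [0.9, -1.0, 0.5]
opening: 0.023
grasp_force: 0.0
```

```bash
python3 -m crank '[[[0,0,0.03,0,0,0,0.5],[0,0,0.06,0,0,0,0.5],[0,0,0.1,0,0,0,0.5],[0,0,0.14,0,0,0,0.5],[0,0,0.14,0,0,0,0.5],[0,0,0.14,0,0,0,0.5]]]'; python3 - <<'E'
from h import *
p=viewer.camera_params("wrist");np.save("w3.npy",p,allow_pickle=True)
w=viewer.get_image("wrist");s=viewer.get_image("side")
o=np.hstack([cv2.resize(s[210:430,170:390],(400,400)),cv2.resize(w[60:340,180:460],(400,400))])
cv2.imwrite("pics/p2.png",o[:,:,::-1])
E
```

```text
clock: 9.95
ee_pos: [0.5122, 0.2216, 0.257]
ee_rot: [0.428, 0.904, 0.0, 0.001]
force: [-0.9, -0.5, -0.7]
opening: 0.0234
grasp_force: 0.0
```

View pics/p2.png

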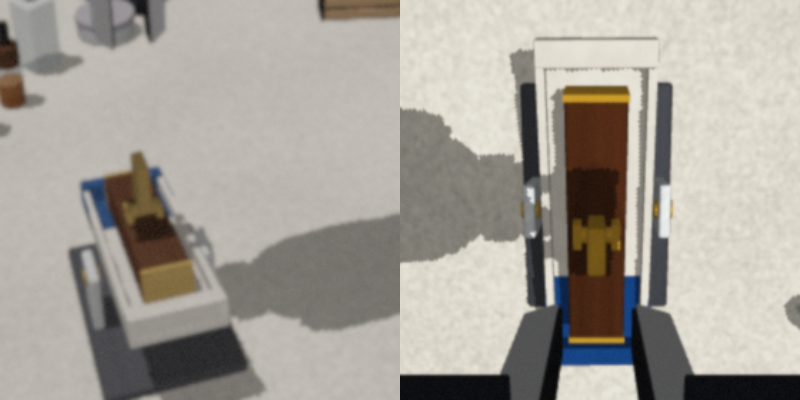

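```bash
python3 - <<'E'
from h import *
p=np.load("w3.npy",allow_pickle=True).item()
a=plane("wrist",(317.2,126.5),.109,p);b=plane("wrist",(317.9,298),.077,p)
r=np.array([.5052,.2292,.05]);t=np.radians(-50.3);u=np.array([np.cos(t),np.sin(t),0]);v=np.array([-u[1],u[0],0])
m=(a+b)/2-r;d=b-a;print(np.linalg.norm(d),"top ctr",m@u,m@v,"underside x",m@u-.032*.2,"yaw",np.degrees(np.arctan2(d[1],d[0])))
E
```

```text
0.16071545710590382 top ctr 0.006977143426733221 -0.0006292182019131909 underside x 0.0005771434267332204 yaw -50.372060459919055
```

The case is centred (0.6 mm lengthwise, 0.6 mm sideways), its length checks at 161 mm, and the gripper is clear.

```bash
python3 -c "
from workcell import ctrl;print(ctrl.close_job())"
```

```text
the job is handed in; nothing more can be done
None
```

The dark case lies flat and centred in the tray, heavy end at the blue end with the tray dipped that way; the pale case was left alone and the job is handed in, though no verdict came back.

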